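# Try the vial warmer's cover, free its catch if it is caught, and hold the cover open

### The job

Open the cover of the white vial warmer for a colleague. First, before touching the red catch, tug the cover gently upward by its steel handle; if it comes, leave the catch alone, but if it is caught, do not force it: let go, slide the red catch all the way to the warmer's left (its +y side), and take the handle again. Swing the cover at least 50 degrees open and finish while still holding it there steadily, since it falls shut by itself; leave the things standing round the warmer where they are.

Things in the scene. Friction and masses are not known exactly. Their poses are not given: they have to be found in the camera images.
- warmer: White bench vial warmer, 220 (x) x 240 (y) x 76 mm high without cover, fixed to the bench; origin at the centre of its underside, z up; its front (dark display, two round keys) faces its -x, its +y is its left as seen from the robot. A flat deck, 34 mm deep and 76 mm high, runs along the front; the cover closes the rest. Place and yaw vary.
- cover (a joint): Hinge angle of the white cover with its clear window, rad: 0 closed, opens by its front rising, up to 1.4. 172 mm deep, 232 mm wide, 14 mm thick, closed top face 93 mm above the bench, mass about 0.28 to 0.46 kg; falls shut when let go from any angle. When caught it can be lifted only about 0.02 to 0.03 rad (3 to 4 mm at the handle) before the catch stops it; over 30 N on the catch harms it.
- cover_handle (a point): Middle of the steel handle on the cover: a round bar, 10 mm thick and 104 mm long, along the warmer's y, its axis 122 mm above the bench and 29 mm above the cover's top face, carried by a post at each end (about 90 mm clear between them). In the warmer's frame it lies at x -38, y 0, z 122 mm when closed.
- cover_hinge (a point): Middle of the cover's hinge axis, which runs along the warmer's y: in the warmer's frame at x 103, y 0, z 80 mm. The handle's axis is 141 mm in front of it and 42 mm above it when closed.
- catch (a joint): Travel of the red sliding catch, m: 0 fully to the warmer's right (-y), 0.030 fully to its left (+y), friction about 1.5 N, stays where it is left. It starts anywhere between 0.001 and 0.022. Its tongue hooks the cover out of sight inside; it lets go somewhere between 0.007 and 0.013, differently each time, so its place alone does not tell whether the cover is caught.
- catch_tab (a point): Middle of the red upright finger tab of the catch, standing on the front deck: 18 mm (x) x 14 mm (y) x 32 mm high, from 79 to 111 mm above the bench; this point is 96 mm above the bench. In the warmer's frame at x -92 mm, y = -5 mm + catch travel. The handle bar runs 54 mm behind it.
- dishes: Stack of petri dishes, 62 mm wide, 49 mm high, loose, left of the warmer; origin at the centre of its underside. To be left alone.
- dropper: Small white dropper bottle, 29 mm wide, 70 mm high, loose, right of the warmer; origin at the centre of its underside. To be left alone.
- tape_green: Roll of green tape lying flat, 55 mm wide, 12 mm high, loose, left of the warmer; origin at the centre of its underside. To be left alone.

How it is judged:
By the outcome, as a careful person would: the job done as asked, in the order asked, and still so for the second after the job is handed in, while the arm keeps its last pose, push and grip.
It also fails if it takes over 58 s, if anything falls off the work surface, if the arm or the gripper's body presses on something with over 40 N, if the wrist force passes 120 N, or if a joint passes its speed limit or range.

### The arm

A 7-joint arm with a two-finger parallel gripper is mounted at the origin on a cart in front of the work surface, level with it; the furniture and walls round the work are solid. World frame = base frame: x ahead of the robot, y to its left, z up, the work surface at z = 0. Lengths are in m, angles in rad, forces in N, time in s.
With the tool pointing down it reaches from about 0.425 to 0.875 m from the base axis. Payload 4.7 kg.
Tool frame: the origin (TCP) lies at the very end of the fingers, on their centre line; the grasp point (between the pads) lies 19 mm behind it; z points along the fingers, y is the line along which they close (so a half turn about z gives the same grasp; the last joint's range is limited). The gripper opens to 87 mm and grips with 3 to 60 N. Pads are 19 mm wide; open, the fingers measure 117 mm over their backs; the gripper's body (75 mm by 190 mm) begins 51 mm behind the grasp point.
Start: joints at [1.303, 0.321, -0.07, 1.45, 0.023, 1.371, -0.057], TCP at [0.181, -0.624, 0.223] pointing down, gripper open.
Joint ranges: [-2.86, 2.86], [-0.3, 2.09], [-1.38, 1.24], [0.06, 2.45], [-1.56, 4.7], [0.09, 2.05], [-2.69, 2.69]. Speed limits (rad/s): [2.57, 2.57, 3.14, 3.14, 3.14, 3.14, 3.14].

### API

Orientations are given as a unit quaternion [w, x, y, z].
In Python, from bench import env gives the robot as it stands.
- The arm moves only by the tool step_arm, never from a script. Its arguments are lists of equal length, an entry for each row: "delta_pos": the shift along the tool's x, y, z in m, a list of three; "dr": the turn, a rotation vector about the tool's x, y, z in rad, a list of three. In form: {"delta_pos": [[x, y, z], ...], "dr": [[rx, ry, rz], ...]}. A call has 1 to 8 rows; each row is the pose to reach, as a shift and turn from the pose commanded when the call began, along the tool's axes at that moment; what a row does not reach only later rows make up. A row lasts 1/10 s, in which the tool goes at most 50 mm and 8.59 degrees, less where a joint would pass 70% of its speed; a pose out of reach is approached as far as the arm can. A call with a gripper value outside its range is refused whole. "grip" is the opening, from -1 (shut) to 1 (fully open), set as the call begins (left out, the last holds). The fingers move at their own pace and stop on an object; the grip force is fixed at half the most. Time passes only in rows, so rows that repeat a pose let the fingers close. It gives the time, the measured TCP pose, the force, the opening and the grip force at its end, in the units of the state.
- env.get_state(): the state, without advancing time (a new reading comes with each control period).
- env.get_image(name): name is "scene" or "top" or "wrist"; returns a dict with "image" (420x560x3 uint8, blue, green, red), "vertical_fov" (degrees; the focal length in pixels is half the picture's height over the tangent of half this angle, whatever the lens; pixels are square), "cx", "cy" (the principal point, pixels), "eye" and "attitude" of the camera in the world; the wrist camera has in their place "T_tool_cam" (4x4, takes a point from camera to tool coordinates, whose origin is the TCP and whose axes are the flange's). Camera axes: x right, y up, looking along -z (the intrinsics and any distortion apply to the point x, -y, -z); pixel columns grow to the right and rows downward; lengths in m; the calibration is good to about 2 mm. A picture is of the moment at which its call begins: read the wrist's pose just before it. There is no depth.
- env.finish_job(): hands the job in; it is judged then, once.
The state is a dict: "clock": time; "joint_pos": joint angles; "qvel": joint speeds; "effort": joint torques, N m; "ee_pos": TCP position; "eef_rot": TCP orientation; "ft_force": force on the tool from outside, world axes, zero at the start; "ft_torque": the same for the moment, N m; "gripper_width": finger opening in m; "gripper_force": force on a finger pad.
Only numpy, scipy, OpenCV 4.12 (cv2) and the standard library are available. Lean on these libraries where they do the work, as an engineer would, in place of code of your own. Each camera call takes 0.05 s, during which the arm holds its last target. There are 200 camera calls.

## Working session

There is one attempt and no reset: what is moved stays moved. The work goes in short steps, Python scripts to look and compute and a tool call to move; the robot and the scene stay as the last step left them, time stands still between calls to the robot, and variables do not carry over. Pictures are saved under pics/ and viewed, at most 10 in all, crops included, and the job is handed in when it is done.

Besides the shell and the picture viewer there is one more tool, called after ">>>" as name(argument=value, ...), one argument or row to a line, values as JSON. step_arm: Moves the arm, as the interface text tells. Its arguments: {"type":"object","properties":{"delta_pos":{"type":"array"},"dr":{"type":"array"},"grip":{"type":"number"}},"required":["delta_pos","dr"]}

```bash
mkdir -p pics; ls
cat > h.py <<'E'
import numpy as np, cv2
from bench import env
from scipy.spatial.transform import Rotation as R
def rot(q): return R.from_quat([q[1],q[2],q[3],q[0]]).as_matrix()
E
python3 - <<'E'
from h import *
s=env.get_state()
for k in s: print(k,np.round(s[k],3))
ims=[]
for n in("scene","top"):
    d=env.get_image(n); print(n,{k:v for k,v in d.items() if k!="image"}); cv2.imwrite(f"pics/{n}0.png",d["image"])
E
```

```text
pics
clock 0.0
joint_pos [ 1.303  0.322 -0.07   1.452  0.023  1.371 -0.057]
qvel [ 0.     0.001 -0.    -0.001 -0.001  0.001  0.   ]
effort [-0.0000e+00 -4.9130e+01 -4.0400e-01 -3.1253e+01 -6.4000e-02  4.4000e-02
  0.0000e+00]
ee_pos [ 0.181 -0.624  0.221]
eef_rot [-0.001  0.99   0.14  -0.   ]
ft_force [-0.584  0.174  0.565]
ft_torque [-0.035  0.047 -0.012]
gripper_force 0.0
gripper_width 0.087
scene {'vertical_fov': 51.070646372113124, 'cx': 280.909819871498, 'cy': 206.6837145814837, 'eye': array([-0.07030538, -0.60388367,  0.50951949]), 'attitude': array([ 0.75365805,  0.47566613, -0.23305435, -0.38913615])}
top {'vertical_fov': 49.38391400272635, 'cx': 274.79543091888877, 'cy': 211.2066330360847, 'eye': array([ 0.570965  , -0.08542511,  1.08715803]), 'attitude': array([-0.70655249, -0.03353517,  0.01166699,  0.7067693 ])}
```

View pics/scene0.png

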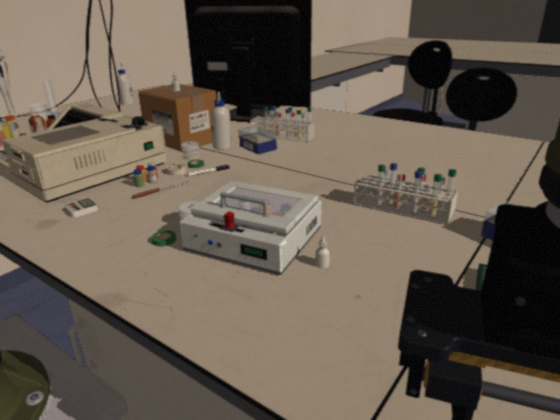

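View pics/top0.png

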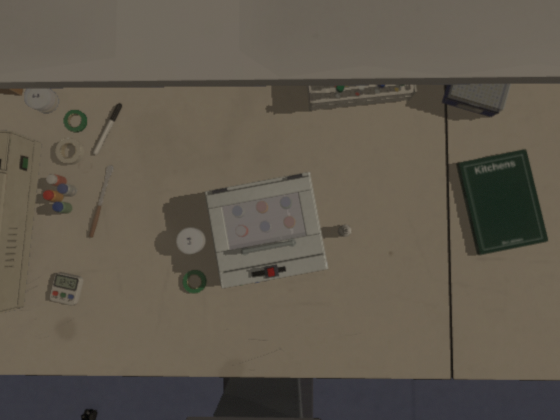

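Top view: warmer around (267,230), red tab (271,271), handle bar from about (243,250) to (295,242). Dishes are at (190,240), tape at (195,282), dropper at (344,231). Next a zoomed crop with ray casts.

```bash
cat >> h.py <<'E'
def ray(d,u,v,z,Rw=None,eye=None):
    f=210/np.tan(np.radians(d["vertical_fov"]/2))
    if Rw is None: Rw=rot(d["attitude"]); eye=d["eye"]
    r=Rw@np.array([(u-d["cx"])/f,-(v-d["cy"])/f,-1])
    return eye+r*(z-eye[2])/r[2]
E
python3 - <<'E'
from h import *
d=env.get_image("top"); im=d["image"]; np.set_printoptions(precision=4,suppress=True)
hsv=cv2.cvtColor(im,cv2.COLOR_BGR2HSV)
m=(((hsv[...,0]<8)|(hsv[...,0]>172))&(hsv[...,1]>150)).astype(np.uint8); m[:260]=0;m[290:]=0;m[:,:245]=0;m[:,300:]=0
n,l,st,c=cv2.connectedComponentsWithStats(m); print(st,c)
for k in range(1,n): print(ray(d,*c[k],.111))
for nm,p in dict(fl=(222,287),fr=(327,269),bl=(207,191),br=(310,174)).items(): print(nm,ray(d,*p,.08))
for nm,p in dict(hl=(243,250),hr=(295,242)).items(): print(nm,ray(d,*p,.125))
for nm,p in dict(dish=(190,240),tape=(195,282),drop=(344,231)).items(): print(nm,ray(d,*p,.04))
c=im[165:300,195:360]; c=cv2.resize(c,None,fx=4.4,fy=4.4,interpolation=cv2.INTER_CUBIC)
cv2.imwrite("pics/c1.png",np.clip(c*1.5,0,255).astype(np.uint8))
E
```

```text
[[     0      0    560    420 235148]
 [   267    268      8      8     52]] [[279.502  209.4863]
 [270.6154 271.5769]]
[ 0.5049 -0.0464  0.111 ]
fl [0.4689 0.0616 0.08  ]
fr [ 0.5088 -0.1684  0.08  ]
bl [0.6808 0.0969 0.08  ]
br [ 0.718  -0.1323  0.08  ]
hl [0.5509 0.0113 0.125 ]
hr [ 0.5677 -0.0981  0.125 ]
dish [0.5719 0.1423 0.04  ]
tape [0.476  0.1296 0.04  ]
drop [ 0.5926 -0.211   0.04  ]
```

View pics/c1.png

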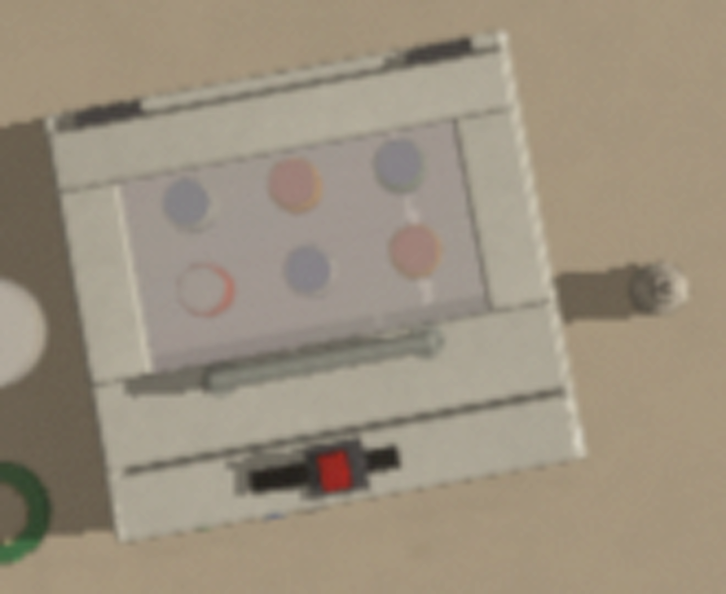

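Front-edge, handle and tab casts agree with each other: 72 mm from front edge to handle, yaw about 9.4°, and the handle at about (0.560, -0.042). Next, a helper that turns warmer-frame goals into tool deltas.

```bash
cat >> h.py <<'E'
np.set_printoptions(precision=4,suppress=True)
YAW=0.164; H=np.array([0.560,-0.042])   # handle centre (warmer x=-.038,y=0)
def W(x,y,z):
    c,s=np.cos(YAW),np.sin(YAW); dx=x+.038
    return np.array([H[0]+c*dx-s*y,H[1]+s*dx+c*y,z])
def toW(p):
    c,s=np.cos(YAW),np.sin(YAW); d=p[:2]-H
    return np.array([c*d[0]+s*d[1]-.038,-s*d[0]+c*d[1],p[2]])
def delta(x,y,z,tilt=0):
    s=env.get_state(); R0=rot(s["eef_rot"]); c,sn=np.cos(YAW),np.sin(YAW)
    G=np.array([[-sn,c,0],[c,sn,0],[0,0,-1]]).T@R.from_rotvec([tilt,0,0]).as_matrix()
    print("at",toW(s["ee_pos"]),"dpos",R0.T@(W(x,y,z)-s["ee_pos"]),"dr",R.from_matrix(R0.T@G).as_rotvec())
E
python3 - <<'E'
from h import *
delta(-.038,0,.22)
d=env.get_image("top"); print(ray(d,268.2,247,.125))
E
```

```text
at [-0.5073 -0.5122  0.2217] dpos [ 0.5263 -0.4535  0.0023] dr [-0.0013 -0.001  -1.4529]
[ 0.5572 -0.0418  0.125 ]
```

>>> step_arm(
  delta_pos=[
    [0.03,-0.026,0],
    [0.06,-0.052,0],
    [0.1,-0.086,0],
    [0.14,-0.12,0],
    [0.18,-0.155,0],
    [0.21,-0.181,0],
    [0.24,-0.207,0],
    [0.263,-0.227,0],
  ],
  dr=[
    [0,0,-0.09],
    [0,0,-0.18],
    [0,0,-0.27],
    [0,0,-0.36],
    [0,0,-0.45],
    [0,0,-0.55],
    [0,0,-0.64],
    [0,0,-0.73],
  ],
  grip=1,
)

```text
clock: 1.0
ee_pos: [0.3717, -0.3304, 0.2227]
eef_rot: [0.0, 0.873, 0.487, 0.0]
ft_force: [0.3, -0.6, 0.1]
gripper_width: 0.0868
gripper_force: 0.0
```

```bash
python3 -c "
from h import *
delta(-.038,0,.22)"
```

```text
at [-0.2708 -0.2537  0.2227] dpos [0.3443 0.009  0.0027] dr [ 0.0003  0.0001 -0.7164]
```

>>> step_arm(
  delta_pos=[
    [0.04,0.001,0],
    [0.085,0.002,0],
    [0.13,0.003,0],
    [0.175,0.005,0],
    [0.22,0.006,0],
    [0.265,0.007,0],
    [0.31,0.008,0],
    [0.344,0.009,0],
  ],
  dr=[
    [0,0,-0.09],
    [0,0,-0.18],
    [0,0,-0.27],
    [0,0,-0.36],
    [0,0,-0.45],
    [0,0,-0.55],
    [0,0,-0.64],
    [0,0,-0.716],
  ],
)

```text
clock: 1.8
ee_pos: [0.5613, -0.0432, 0.2227]
eef_rot: [0.0, 0.647, 0.762, 0.001]
ft_force: [0.1, 0.4, -0.1]
gripper_width: 0.0871
gripper_force: 0.0
```

```bash
python3 -c "
from h import *
s=env.get_state()
d=env.get_image('wrist'); cv2.imwrite('pics/w1.png',d['image']); print(d['T_tool_cam'],d['vertical_fov'],d['cx'],d['cy'])
print(s['joint_pos'])
delta(-.038,0,.15)"
```

```text
[[-0.      0.9622  0.2723  0.0757]
 [ 1.      0.0002 -0.0007  0.0002]
 [-0.0007  0.2723 -0.9622 -0.161 ]
 [ 0.      0.      0.      1.    ]] 60.772098506441985 273.00649697985216 204.20291348092053
[ 0.6495  0.1927 -0.6979  1.6521  0.126   1.3421  0.0948]
at [-0.0338  0.0042  0.2228] dpos [-0.0046 -0.0045  0.0727] dr [ 0.004  -0.0048  0.0077]
```

View pics/w1.png

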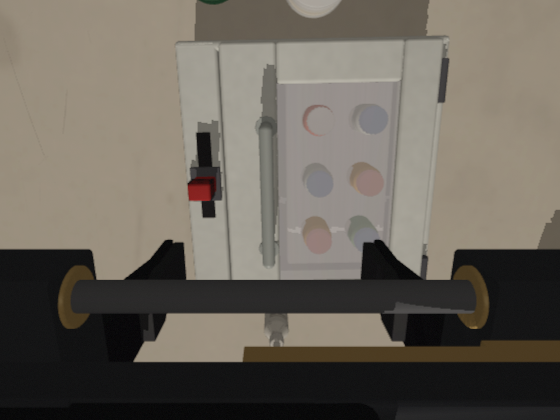

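The wrist view shows the handle bar from (266,124) to (269,262) and the red tab top at (201,189). Casting those points.

```bash
python3 -c "
from h import *
s=env.get_state(); d=env.get_image('wrist'); T=d['T_tool_cam']; R0=rot(s['eef_rot'])
Rw=R0@T[:3,:3]; eye=s['ee_pos']+R0@T[:3,3]; print(s['ee_pos'])
for n,p,z in(('hl',(266,124),.122),('hr',(269,262),.122),('tab',(201,189),.111),('fl',(181,42),.076),('bl',(445,42),.09)):
  q=ray(d,*p,z,Rw,eye); print(n,q,toW(q))
"
```

```text
[ 0.5634 -0.0371  0.2228]
hl [0.5488 0.0229 0.122 ] [-0.0385  0.0659  0.122 ]
hr [ 0.5689 -0.0824  0.122 ] [-0.0359 -0.0413  0.122 ]
tab [ 0.5069 -0.0353  0.111 ] [-0.0893  0.0153  0.111 ]
fl [0.4716 0.0716 0.076 ] [-0.1066  0.1265  0.076 ]
bl [0.6723 0.1043 0.09  ] [0.0967 0.126  0.09  ]
```

```bash
python3 -c "
from h import *
delta(-.039,0.002,.107)"
```

```text
at [-0.0358  0.0019  0.2225] dpos [-0.0003 -0.0034  0.1155] dr [ 0.0018 -0.0037  0.0031]
```

>>> step_arm(
  delta_pos=[
    [0,-0.002,0.02],
    [0,-0.003,0.045],
    [0,-0.003,0.07],
    [0,-0.003,0.09],
    [0,-0.003,0.105],
    [0,-0.003,0.115],
    [0,-0.003,0.115],
    [0,-0.003,0.115],
  ],
  dr=[
    [0,0,0],
    [0,0,0],
    [0,0,0],
    [0,0,0],
    [0,0,0],
    [0,0,0],
    [0,0,0],
    [0,0,0],
  ],
)

```text
clock: 2.7
ee_pos: [0.5567, -0.0479, 0.1107]
eef_rot: [0.0, 0.65, 0.76, -0.002]
ft_force: [-8.2, -1.8, 20.1]
gripper_width: 0.0871
gripper_force: 9.8
```

```bash
python3 -c "
from h import *
delta(-.039,0.002,.107); cv2.imwrite('pics/w2.png',env.get_image('wrist')['image'])"
```

```text
at [-0.0422 -0.0052  0.1107] dpos [0.0073 0.0031 0.0037] dr [-0.0025  0.0024 -0.008 ]
```

View pics/w2.png

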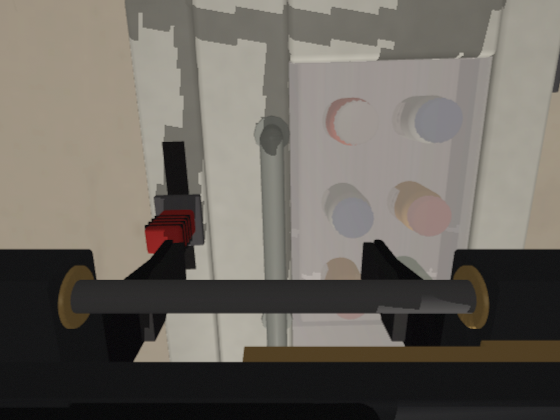

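The front finger, fully open, has come down on top of the red tab (about 20 N vertical). I'm backing straight up and narrowing the opening so it fits between tab and bar.

>>> step_arm(
  delta_pos=[
    [0,0,-0.02],
    [0,0,-0.04],
    [0,0,-0.04],
    [0,0,-0.04],
  ],
  dr=[
    [0,0,0],
    [0,0,0],
    [0,0,0],
    [0,0,0],
  ],
)

```text
clock: 3.15
ee_pos: [0.5576, -0.0472, 0.1478]
eef_rot: [0.001, 0.65, 0.76, 0.0]
ft_force: [-0.5, -0.9, -0.1]
gripper_width: 0.087
gripper_force: 0.0
```

>>> step_arm(
  delta_pos=[
    [0,0,0],
    [0,0,0],
    [0,0,0],
    [0,0,0],
    [0,0,0],
    [0,0,0],
  ],
  dr=[
    [0,0,0],
    [0,0,0],
    [0,0,0],
    [0,0,0],
    [0,0,0],
    [0,0,0],
  ],
  grip=-0.1,
)

```text
clock: 3.75
ee_pos: [0.5573, -0.0468, 0.1474]
eef_rot: [-0.0, 0.649, 0.76, -0.0]
ft_force: [0.2, 0.8, 0.5]
gripper_width: 0.0471
gripper_force: 0.0
```

```bash
python3 -c "
from h import *
delta(-.039,-.006,.107)
s=env.get_state(); print(s['gripper_width'],s['ft_force'])
d=env.get_image('wrist'); T=d['T_tool_cam']; R0=rot(s['eef_rot'])
Rw=R0@T[:3,:3]; eye=s['ee_pos']+R0@T[:3,3]; im=d['image']
hsv=cv2.cvtColor(im,cv2.COLOR_BGR2HSV)
m=(((hsv[...,0]<8)|(hsv[...,0]>172))&(hsv[...,1]>190)).astype(np.uint8)
n,l,st,c=cv2.connectedComponentsWithStats(m); k=1+np.argmax(st[1:,4]); print(st[k],c[k],toW(ray(d,*c[k],.108,Rw,eye)))
cv2.imwrite('pics/w3.png',im)
"
```

```text
at [-0.0414 -0.0043  0.1474] dpos [-0.0017  0.0024  0.0404] dr [-0.0001 -0.     -0.007 ]
0.047104739292645435 [0.1712 0.8228 0.4576]
[166 207  31  21 214] [182.6168 211.6168] [-0.0938  0.0106  0.108 ]
```

View pics/w3.png

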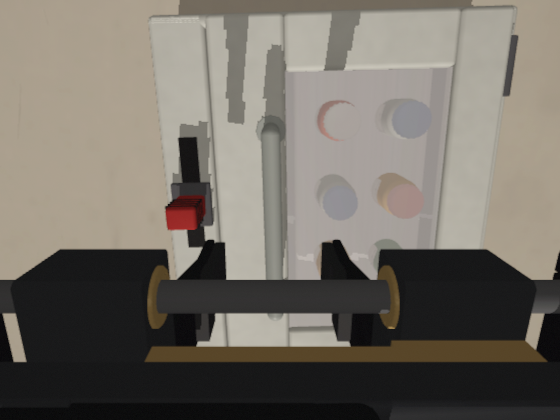

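The catch stands upright and undamaged, and the bar (column ~272) sits centred between the fingers. I'm narrowing further for clearance, then descending.

>>> step_arm(
  delta_pos=[
    [0,0,0],
    [0,0,0],
    [0,0,0.005],
    [0,0,0.015],
    [0,0,0.025],
    [0,0,0.034],
    [0,0,0.04],
    [0,0,0.04],
  ],
  dr=[
    [0,0,0],
    [0,0,0],
    [0,0,0],
    [0,0,0],
    [0,0,0],
    [0,0,0],
    [0,0,0],
    [0,0,0],
  ],
  grip=-0.35,
)

```text
clock: 4.6
ee_pos: [0.5565, -0.0467, 0.1061]
eef_rot: [-0.001, 0.649, 0.76, -0.001]
ft_force: [0.2, -0.3, 0.5]
gripper_width: 0.0281
gripper_force: 0.0
```

>>> step_arm(
  delta_pos=[
    [0,0,0],
    [0,0,0],
    [0,0,0],
    [0,0,0],
  ],
  dr=[
    [0,0,0],
    [0,0,0],
    [0,0,0],
    [0,0,0],
  ],
  grip=-1,
)

```text
clock: 5.0
ee_pos: [0.5574, -0.0469, 0.108]
eef_rot: [0.0, 0.649, 0.76, -0.0]
ft_force: [-1.1, -0.2, 0.7]
gripper_width: 0.0087
gripper_force: 30.0
```

Bar gripped. Now the gentle tug.

>>> step_arm(
  delta_pos=[
    [0,0,-0.001],
    [0,0,-0.002],
    [0,0,-0.003],
    [0,0,-0.003],
  ],
  dr=[
    [0,0,0],
    [0,0,0],
    [0,0,0],
    [0,0,0],
  ],
)

```text
clock: 5.4
ee_pos: [0.5582, -0.0467, 0.1107]
eef_rot: [0.001, 0.649, 0.76, 0.001]
ft_force: [5.3, 0.7, -4.8]
gripper_width: 0.0089
gripper_force: 30.0
```

>>> step_arm(
  delta_pos=[
    [0,0,-0.001],
    [0,0,-0.002],
    [0,0,-0.002],
  ],
  dr=[
    [0,0,0],
    [0,0,0],
    [0,0,0],
  ],
)

```text
clock: 5.7
ee_pos: [0.5584, -0.0467, 0.1116]
eef_rot: [0.001, 0.649, 0.76, 0.001]
ft_force: [8.8, 0.4, -12.5]
gripper_width: 0.0089
gripper_force: 30.0
```

>>> step_arm(
  delta_pos=[
    [0,0.001,-0.001],
    [0,0.001,-0.001],
    [0,0.001,-0.001],
  ],
  dr=[
    [0,0,0],
    [0,0,0],
    [0,0,0],
  ],
)

```text
clock: 6.0
ee_pos: [0.5584, -0.0466, 0.1117]
eef_rot: [-0.0, 0.649, 0.76, 0.0]
ft_force: [7.4, -0.4, -14.4]
gripper_width: 0.009
gripper_force: 30.0
```

The cover stops after 3.7 mm while the force keeps rising to 14 N, so it is caught. Lowering it, letting go and rising clear.

>>> step_arm(
  delta_pos=[
    [0,-0.0005,0.003],
    [0,-0.001,0.006],
    [0,-0.001,0.006],
  ],
  dr=[
    [0,0,0],
    [0,0,0],
    [0,0,0],
  ],
)

```text
clock: 6.3
ee_pos: [0.5574, -0.0469, 0.108]
eef_rot: [0.0, 0.649, 0.76, -0.0]
ft_force: [1.6, -0.6, -0.8]
gripper_width: 0.0089
gripper_force: 30.0
```

>>> step_arm(
  delta_pos=[
    [0,0,0],
    [0,0,0],
    [0,0,0],
    [0,0,0],
    [0,0,-0.015],
    [0,0,-0.035],
    [0,0,-0.045],
    [0,0,-0.045],
  ],
  dr=[
    [0,0,0],
    [0,0,0],
    [0,0,0],
    [0,0,0],
    [0,0,0],
    [0,0,0],
    [0,0,0],
    [0,0,0],
  ],
  grip=-0.35,
)

```text
clock: 7.1
ee_pos: [0.5587, -0.0468, 0.1549]
eef_rot: [0.002, 0.649, 0.76, 0.001]
ft_force: [0.3, -0.1, -0.4]
gripper_width: 0.0283
gripper_force: 0.0
```

```bash
python3 -c "
from h import *
delta(-.093,-.030,.155)
s=env.get_state(); print(s['gripper_width'],s['ft_force'])"
```

```text
at [-0.04   -0.0045  0.1549] dpos [-0.0258 -0.0528 -0.0003] dr [ 0.0036  0.0016 -0.007 ]
0.028340896416599166 [ 0.3337 -0.0915 -0.4304]
```

>>> step_arm(
  delta_pos=[
    [-0.012,-0.025,0],
    [-0.026,-0.052,0],
    [-0.026,-0.052,0],
    [-0.026,-0.052,0.01],
    [-0.026,-0.052,0.03],
    [-0.026,-0.052,0.05],
    [-0.026,-0.052,0.062],
    [-0.026,-0.052,0.065],
  ],
  dr=[
    [0,0,0],
    [0,0,0],
    [0,0,0],
    [0,0,0],
    [0,0,0],
    [0,0,0],
    [0,0,0],
    [0,0,0],
  ],
  grip=-1,
)

```text
clock: 7.9
ee_pos: [0.5092, -0.0795, 0.0855]
eef_rot: [-0.002, 0.649, 0.761, -0.0]
ft_force: [0.3, -0.4, 0.4]
gripper_width: 0.0005
gripper_force: 0.0
```

```bash
python3 -c "
from h import *
delta(-.092,.0,.09)
s=env.get_state(); print(s['gripper_width'],s['ft_force'])"
```

```text
at [-0.0943 -0.0287  0.0855] dpos [ 0.0287  0.0021 -0.0044] dr [-0.0027 -0.0022 -0.0056]
0.000528142253831925 [ 0.3039 -0.3962  0.4307]
```

>>> step_arm(
  delta_pos=[
    [0.004,0,-0.002],
    [0.008,0,-0.003],
    [0.012,0,-0.003],
    [0.016,0,-0.003],
    [0.02,0,-0.003],
    [0.024,0,-0.003],
    [0.027,0,-0.003],
    [0.03,0,-0.003],
  ],
  dr=[
    [0,0,0],
    [0,0,0],
    [0,0,0],
    [0,0,0],
    [0,0,0],
    [0,0,0],
    [0,0,0],
    [0,0,0],
  ],
)

```text
clock: 8.7
ee_pos: [0.5055, -0.051, 0.0907]
eef_rot: [0.0, 0.65, 0.76, -0.0]
ft_force: [-0.4, -0.8, 1.0]
gripper_width: 0.0006
gripper_force: 0.8
```

>>> step_arm(
  delta_pos=[
    [0.002,0,0],
    [0.004,0,0],
    [0.005,0,0],
    [0.005,0,0],
  ],
  dr=[
    [0,0,0],
    [0,0,0],
    [0,0,0],
    [0,0,0],
  ],
)

```text
clock: 9.1
ee_pos: [0.5044, -0.0458, 0.0904]
eef_rot: [-0.0, 0.649, 0.76, -0.0]
ft_force: [0.5, -0.7, 0.6]
gripper_width: 0.0004
gripper_force: 0.4
```

```bash
python3 -c "
from h import *
delta(-.092,.0085,.09)
s=env.get_state(); print(s['gripper_width'],s['ft_force'])"
```

```text
at [-0.0934  0.0053  0.0904] dpos [0.0032 0.0014 0.0004] dr [-0.0003 -0.0002 -0.0068]
0.0003707622109216619 [ 0.522  -0.6887  0.5519]
```

>>> step_arm(
  delta_pos=[
    [0.001,0,0],
    [0.002,0,0],
    [0.003,0,0],
    [0.003,0,0],
  ],
  dr=[
    [0,0,0],
    [0,0,0],
    [0,0,0],
    [0,0,0],
  ],
)

```text
clock: 9.5
ee_pos: [0.5039, -0.0429, 0.0904]
eef_rot: [-0.0, 0.649, 0.76, -0.0]
ft_force: [-0.6, -1.1, 0.9]
gripper_width: 0.0006
gripper_force: 0.5
```

>>> step_arm(
  delta_pos=[
    [0.001,0,0],
    [0.002,0,0],
    [0.002,0,0],
    [0.002,0,0],
  ],
  dr=[
    [0,0,0],
    [0,0,0],
    [0,0,0],
    [0,0,0],
  ],
)

```text
clock: 9.9
ee_pos: [0.5039, -0.0425, 0.0905]
eef_rot: [0.001, 0.65, 0.76, -0.001]
ft_force: [0.7, -4.9, -0.2]
gripper_width: 0.0003
gripper_force: 2.6
```

>>> step_arm(
  delta_pos=[
    [0.001,0,0],
    [0.002,0,0],
    [0.002,0,0],
    [0.002,0,0],
  ],
  dr=[
    [0,0,0],
    [0,0,0],
    [0,0,0],
    [0,0,0],
  ],
)

```text
clock: 10.3
ee_pos: [0.5038, -0.0424, 0.0906]
eef_rot: [0.002, 0.65, 0.76, -0.001]
ft_force: [1.5, -8.9, -0.0]
gripper_width: 0.0004
gripper_force: 4.4
```

The catch is hard on its end stop, where geometry puts it. Backing off, rising, and returning over the handle.

>>> step_arm(
  delta_pos=[
    [-0.008,0,0],
    [-0.012,0,-0.015],
    [-0.012,0,-0.04],
    [-0.012,0,-0.065],
    [-0.012,0,-0.065],
    [-0.012,0.03,-0.065],
    [-0.012,0.053,-0.065],
    [-0.012,0.053,-0.065],
  ],
  dr=[
    [0,0,0],
    [0,0,0],
    [0,0,0],
    [0,0,0],
    [0,0,0],
    [0,0,0],
    [0,0,0],
    [0,0,0],
  ],
)

```text
clock: 11.1
ee_pos: [0.5597, -0.041, 0.1556]
eef_rot: [-0.0, 0.649, 0.761, 0.002]
ft_force: [0.6, -0.6, 0.1]
gripper_width: 0.0003
gripper_force: 0.0
```

>>> step_arm(
  delta_pos=[
    [0,0,0],
    [0,0,0],
    [0,0,0],
    [0,0,0],
  ],
  dr=[
    [0,0,0],
    [0,0,0],
    [0,0,0],
    [0,0,0],
  ],
  grip=-0.35,
)

```text
clock: 11.5
ee_pos: [0.5572, -0.0429, 0.1556]
eef_rot: [0.0, 0.65, 0.76, -0.0]
ft_force: [-0.8, 0.1, 0.6]
gripper_width: 0.0236
gripper_force: 0.0
```

```bash
python3 -c "
from h import *
delta(-.041,-.0045,.107)
s=env.get_state(); print(s['gripper_width'],s['ft_force'])
cv2.imwrite('pics/w4.png',env.get_image('wrist')['image'])"
```

```text
at [-0.0409 -0.0004  0.1556] dpos [-0.004  -0.      0.0486] dr [-0.0003  0.0006 -0.0073]
0.023567816655857457 [-0.7965  0.0741  0.616 ]
```

View pics/w4.png

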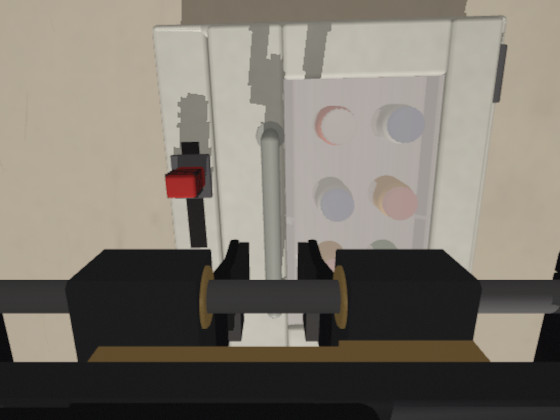

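The tab (186,183) is now at the left end of its slot, and the bar (~272) is centred between the fingers. Taking the handle again.

>>> step_arm(
  delta_pos=[
    [-0.002,0,0.01],
    [-0.004,0,0.022],
    [-0.004,0,0.034],
    [-0.004,0,0.043],
    [-0.004,0,0.047],
    [-0.004,0,0.047],
    [-0.004,0,0.047],
  ],
  dr=[
    [0,0,0],
    [0,0,0],
    [0,0,0],
    [0,0,0],
    [0,0,0],
    [0,0,0],
    [0,0,0],
  ],
)

```text
clock: 12.25
ee_pos: [0.5586, -0.0465, 0.1087]
eef_rot: [0.0, 0.649, 0.76, 0.0]
ft_force: [-0.7, -1.0, 0.5]
gripper_width: 0.0286
gripper_force: 0.0
```

>>> step_arm(
  delta_pos=[
    [0,0,0],
    [0,0,0],
    [0,0,0],
    [0,0,0],
  ],
  dr=[
    [0,0,0],
    [0,0,0],
    [0,0,0],
    [0,0,0],
  ],
  grip=-1,
)

```text
clock: 12.65
ee_pos: [0.5574, -0.0469, 0.1087]
eef_rot: [-0.001, 0.649, 0.76, -0.001]
ft_force: [-4.0, -0.6, 4.3]
gripper_width: 0.0087
gripper_force: 30.0
```

>>> step_arm(
  delta_pos=[
    [0,0.0005,-0.002],
    [0,0.001,-0.004],
    [0,0.002,-0.007],
    [0,0.003,-0.009],
    [0,0.003,-0.009],
  ],
  dr=[
    [0,0,0],
    [0,0,0],
    [0,0,0],
    [0,0,0],
    [0,0,0],
  ],
)

```text
clock: 13.15
ee_pos: [0.5602, -0.0464, 0.1173]
eef_rot: [-0.001, 0.65, 0.76, -0.001]
ft_force: [-5.6, -0.9, -2.6]
gripper_width: 0.0091
gripper_force: 30.0
```

It's free. Next, working out the arc (tool vertical, bar turning in the pads).

```bash
python3 -c "
from h import *
print(toW(env.get_state()['ee_pos']))
a=lambda t:.1471*np.array([np.cos(np.radians(163.4-t)),np.sin(np.radians(163.4-t))])
for t in (5,7,9,11,13,15,17,19,21,23,25,27,29,31,33,35,37,39,41,43,45,47,49,51,53,55,57,59,61,63): print(t,np.round(a(t)-a(3.5),3))
"
```

```text
[-0.0386 -0.0043  0.1173]
5 [0.001 0.004]
7 [0.003 0.008]
9 [0.005 0.013]
11 [0.008 0.018]
13 [0.01  0.022]
15 [0.013 0.027]
17 [0.016 0.031]
19 [0.019 0.035]
21 [0.022 0.039]
23 [0.025 0.043]
25 [0.028 0.047]
27 [0.032 0.051]
29 [0.035 0.055]
31 [0.039 0.058]
33 [0.043 0.061]
35 [0.047 0.065]
37 [0.051 0.068]
39 [0.055 0.071]
41 [0.059 0.074]
43 [0.064 0.076]
45 [0.068 0.079]
47 [0.073 0.081]
49 [0.077 0.083]
51 [0.082 0.085]
53 [0.087 0.087]
55 [0.092 0.089]
57 [0.097 0.091]
59 [0.102 0.092]
61 [0.107 0.093]
63 [0.112 0.094]
```

>>> step_arm(
  delta_pos=[
    [0,0.001,-0.004],
    [0,0.003,-0.008],
    [0,0.005,-0.013],
    [0,0.008,-0.018],
    [0,0.01,-0.022],
    [0,0.013,-0.027],
    [0,0.016,-0.031],
    [0,0.019,-0.035],
  ],
  dr=[
    [0,0,0],
    [0,0,0],
    [0,0,0],
    [0,0,0],
    [0,0,0],
    [0,0,0],
    [0,0,0],
    [0,0,0],
  ],
)

```text
clock: 13.95
ee_pos: [0.5779, -0.0431, 0.1529]
eef_rot: [-0.002, 0.649, 0.76, -0.002]
ft_force: [-10.1, -0.1, 2.7]
gripper_width: 0.009
gripper_force: 30.0
```

>>> step_arm(
  delta_pos=[
    [0,0.001,-0.004],
    [0,0.004,-0.008],
    [0,0.007,-0.012],
    [0,0.011,-0.016],
    [0,0.014,-0.02],
    [0,0.018,-0.023],
    [0,0.022,-0.026],
    [0,0.026,-0.03],
  ],
  dr=[
    [0,0,0],
    [0,0,0],
    [0,0,0],
    [0,0,0],
    [0,0,0],
    [0,0,0],
    [0,0,0],
    [0,0,0],
  ],
)

```text
clock: 14.75
ee_pos: [0.605, -0.0381, 0.1837]
eef_rot: [-0.001, 0.649, 0.761, -0.0]
ft_force: [-7.0, 1.7, 2.4]
gripper_width: 0.0091
gripper_force: 29.9
```

>>> step_arm(
  delta_pos=[
    [0,0.003,-0.003],
    [0,0.007,-0.006],
    [0,0.011,-0.009],
    [0,0.016,-0.011],
    [0,0.02,-0.014],
    [0,0.025,-0.016],
    [0,0.029,-0.018],
    [0,0.034,-0.02],
  ],
  dr=[
    [0,0,0],
    [0,0,0],
    [0,0,0],
    [0,0,0],
    [0,0,0],
    [0,0,0],
    [0,0,0],
    [0,0,0],
  ],
)

```text
clock: 15.55
ee_pos: [0.64, -0.0321, 0.2052]
eef_rot: [0.0, 0.649, 0.761, 0.001]
ft_force: [-6.8, 2.6, 6.9]
gripper_width: 0.0089
gripper_force: 30.1
```

>>> step_arm(
  delta_pos=[
    [0,0.004,-0.003],
    [0,0.009,-0.005],
    [0,0.014,-0.007],
    [0,0.019,-0.008],
    [0,0.024,-0.009],
    [0,0.029,-0.01],
    [0,0.029,-0.01],
    [0,0.029,-0.01],
  ],
  dr=[
    [0,0,0],
    [0,0,0],
    [0,0,0],
    [0,0,0],
    [0,0,0],
    [0,0,0],
    [0,0,0],
    [0,0,0],
  ],
)

```text
clock: 16.35
ee_pos: [0.6691, -0.0271, 0.2142]
eef_rot: [0.0, 0.649, 0.761, 0.002]
ft_force: [-4.3, 3.5, 5.3]
gripper_width: 0.0091
gripper_force: 30.1
```

```bash
python3 -c "
from h import *
s=env.get_state(); p=toW(s['ee_pos']); print(p,s['ft_force'],s['ft_torque'])
b=p[[0,2]]+[0.,.0135]-[.103,.08]; print(b,np.hypot(*b),163.4-np.degrees(np.arctan2(b[1],b[0])))
cv2.imwrite('pics/s5.png',env.get_image('scene')['image'][140:300,120:380].repeat(3,0).repeat(3,1))"
```

```text
[ 0.0721 -0.0032  0.2142] [-4.2597  3.4903  5.2733] [0.8798 0.8209 0.1813]
[-0.0309  0.1477] 0.1509353654392229 61.57068240019851
```

View pics/s5.png

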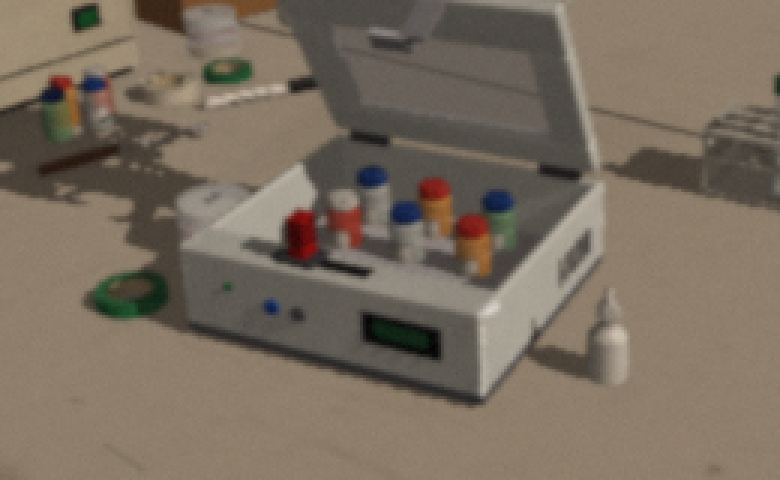

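The cover stands about 61° open in the gripper. The catch is at its left end, and the dishes, tape and dropper are in place. A short settle, then I hand in.

>>> step_arm(
  delta_pos=[
    [0,0,0],
    [0,0,0],
    [0,0,0],
    [0,0,0],
    [0,0,0],
  ],
  dr=[
    [0,0,0],
    [0,0,0],
    [0,0,0],
    [0,0,0],
    [0,0,0],
  ],
)

```text
clock: 16.9
ee_pos: [0.6688, -0.0272, 0.2142]
eef_rot: [0.0, 0.649, 0.761, 0.002]
ft_force: [-3.3, 3.7, 4.9]
gripper_width: 0.009
gripper_force: 30.1
```

```bash
python3 -c "
from h import *
print(env.get_state()['ee_pos'],env.get_state()['gripper_width'],env.finish_job())"
```

```text
the job is handed in; nothing more can be done
[ 0.6688 -0.0272  0.2142] 0.009018297526548352 None
```

The cover is held steady about 61° open and the job is handed in: the tug showed it caught, so I let go, slid the catch fully left and took the handle again; however, on the first approach, before the tug, the open front finger came down on top of the red catch (about 20 N, under its 30 N limit), so the "before touching the catch" order was not strictly kept.

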